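# Raise and lock the telescoping utensil stand

### The job

Raise the little utensil stand so that long spoons will hang clear of the worktop: take its orange grip, twist it counter-clockwise to unlock, pull it up until you feel the springy stop inside, twist it back clockwise to lock it at that height, and let go. Be gentle - never yank it hard against the stop or wrench it sideways against its catches - and leave everything else on the worktop where it is.

Things in the scene. Friction and masses are not known exactly. Their poses are not given: they have to be found in the camera images.
- stand: utensil stand fixed to the worktop: black suction foot 116 mm wide, aluminium outer tube 58 mm in diameter. Origin on the tube's axis at worktop height, z up. A lug on the sliding section's foot, 20 mm from the axis, runs between hidden walls and stops in the tube: locked, a wall above it keeps it from rising; unlocked, it passes. Force on these walls and stops must stay below 25 N.
- collar (a point): centre of the top of the black collar (64 mm wide) on the outer tube, 152 mm above the worktop, axes as the stand's. On the collar a red dot on the +x side marks 'locked'; a green dot 1.05 rad counter-clockwise from it (seen from above) marks 'unlocked'. A white pointer on the section's +x side points to the dots.
- grip (a point): middle of the orange grip, on the section's axis: an upright flat bar 46 mm long (point x), 14 mm thick (point y; pinch across this), reaching 18 mm above this point and 26 mm below it down to a black disc of 17 mm radius. Lowered, the point is 200 mm above the worktop. Two thin steel hooks stick out 57 mm from the axis along +x and -x, 19 mm or more below this point.
- pole_lift (a joint): how far the section is raised, m; 0 lowered. A hidden springy stop is met at 50 to 94 mm, new each time and not measured: feel for it. It yields 2.5 N per mm for 5 mm, then is hard. The upper lock slot is open from 2 mm below first touch to 5 mm past it; elsewhere above 2 mm a wall bars turning back below 0.74 rad. Section 0.2 to 0.3 kg, drag 1 N; sinks if let go unlocked.
- pole_twist (a joint): turn of the section about the vertical, rad, counter-clockwise from above positive: 0 at the red dot (locked; below 0.25 counts as locked), 1.05 at the green dot (unlocked; free to slide from 0.8 to 1.25). Hard ends at -0.12 and 1.3. The grip's x axis is turned by this angle from the stand's x axis. Turns easily (0.02 N m) when nothing bars it. Starts at 0 to 0.12.
- ladle: serving spoon with a pale handle and black bowl, 338 mm long, lying loose; leave it
- spoon_a: steel spoon, 190 mm, lying loose; leave it
- mug_1: beige mug, 132 mm tall, standing loose; leave it
- spice: small white-capped spice jar, 98 mm tall, standing loose; leave it
- tin_a: small green tin, 58 mm tall, standing loose; leave it

How it is judged:
On the way, in this order (a step that is already met when the one before it is completed fails the run):
1. the section is twisted to the unlocked side (value of joint pole_twist above 0.76 rad), for 0.1 s.
2. the section is pulled up by more than 45 mm (value of joint pole_lift above 0.045 m), for 0.2 s.
3. the section is twisted back to the locked side, still up (value of joint pole_twist below 0.25 rad and value of joint pole_lift above 0.045 m), for 0.2 s.
At the end, for the whole second after the job is handed in: the section stands raised by more than 45 mm in its upper locking place, twisted back to within 0.25 rad of the red dot, at rest and released (all of step 3 and velocity of joint pole_lift between -0.01 and 0.01 m/s); the robot touches nothing.
It fails at once if the section is yanked or wrenched against the walls or the stop inside the stand with more than 25 N (contact force between pole_lift and stand above 25 N).
It fails at once if something else on the worktop is moved by more than 30 mm (distance of any of ladle, spoon_a, mug_1, spice, tin_a from where it was at the start of the episode above 0.03 m).
It also fails if it takes over 61 s, if anything falls off the work surface, if the arm or the gripper's body presses on something with over 40 N, if the wrist force passes 120 N, or if a joint passes its speed limit or range.

### The arm

A 7-joint arm with a two-finger parallel gripper is mounted at the origin on a cart in front of the work surface, level with it; the furniture and walls round the work are solid. World frame = base frame: x ahead of the robot, y to its left, z up, the work surface at z = 0. Lengths are in m, angles in rad, forces in N, time in s.
With the tool pointing down it reaches from about 0.4 to 0.85 m from the base axis. Payload 4.5 kg.
Tool frame: the origin (TCP) lies on the centre line of the jaws, within the pads' length; the fingertips stand 11 mm ahead of it and the grasp point (between the pads) lies 8 mm behind it; z points along the fingers, y is the line along which they close (so a half turn about z gives the same grasp; the last joint's range is limited). The gripper opens to 88 mm and grips with 3 to 60 N. Pads are 18 mm wide; open, the fingers measure 123 mm over their backs; the gripper's body (75 mm by 187 mm) begins 45 mm behind the grasp point.
Start: joints at [-1.153, 0.689, -0.195, 1.565, 0.157, 0.902, -0.215], TCP at [0.234, 0.58, 0.25] pointing down, gripper open.
Joint ranges: [-3.01, 3.01], [-0.46, 2.08], [-1.47, 1.51], [0.13, 2.56], [-1, 4.14], [0.04, 2.09], [-2.66, 2.66]. Speed limits (rad/s): [2.57, 2.57, 3.14, 3.14, 3.14, 3.14, 3.14].

### API

Orientations are given as a rotation vector (axis times angle).
In Python, from workcell import r, imaging, job_done gives the robot as it stands.
- The arm moves only by the tool send_rows, never from a script. Its argument "targets" is a list of rows, each an object with "xyz": the shift along the tool's x, y, z in cm, a list of three; "rotation": the turn, a rotation vector about the tool's x, y, z in rad, a list of three. A call has 1 to 8 rows; each row is the pose to reach, as a shift and turn from the pose commanded when the call began, along the tool's axes at that moment; what a row does not reach only later rows make up. A row lasts 1/10 s, in which the tool goes at most 50 mm and 8.59 degrees, less where a joint would pass 70% of its speed; a pose out of reach is approached as far as the arm can. A call with a gripper value outside its range is refused whole. "gripper" is the closure in counts, from 0 (fully open) to 255 (shut), set as the call begins (left out, the last holds). The fingers move at their own pace and stop on an object; "grip_force" is the grip in N (left out, the last holds). Time passes only in rows, so rows that repeat a pose let the fingers close. It gives the time, the measured TCP pose, the force, the opening and the grip force at its end, in the units of the state.
- r.get_state(): the state, without advancing time (a new reading comes with each control period).
- imaging.snapshot(name): name is "side" or "top"; returns a dict with "pixels" (480x640x3 uint8, red, green, blue), "depth" (480x640 float32, m along the optical axis (not along the pixel's ray), 0 where there is no reading), "K" (3x3 intrinsics, pixels), "cam_to_world" (4x4, takes a point from camera to world coordinates). Camera axes: x right, y up, looking along -z (the intrinsics and any distortion apply to the point x, -y, -z); pixel columns grow to the right and rows downward; lengths in m; the calibration is good to about 2 mm. A picture is of the moment at which its call begins.
- job_done(): hands the job in; it is judged then, once.
The state is a dict: "t": time; "joint_pos": joint angles; "dq": joint speeds; "effort": joint torques, N m; "ee_pos": TCP position; "ee_rot": TCP orientation; "contact_force": force on the tool from outside, world axes, zero at the start; "wrist_torque": the same for the moment, N m; "width": finger opening in m; "finger_force": force on a finger pad.
Only numpy, scipy, OpenCV 4.12 (cv2) and the standard library are available. Lean on these libraries where they do the work, as an engineer would, in place of code of your own. Each camera call takes 0.05 s, during which the arm holds its last target. There are 200 camera calls.

## Working session

There is one attempt and no reset: what is moved stays moved. The work goes in short steps, Python scripts to look and compute and a tool call to move; the robot and the scene stay as the last step left them, time stands still between calls to the robot, and variables do not carry over. Pictures are saved under pics/ and viewed, at most 10 in all, crops included, and the job is handed in when it is done.

Besides the shell and the picture viewer there is one more tool, called after "Call:" as a command line: name --argument value ..., lists and objects as JSON in quotes. send_rows: Moves the arm, as the interface text tells. Its arguments: {"type":"object","properties":{"targets":{"type":"array","items":{"type":"object","properties":{"xyz":{"type":"array","items":{"type":"number"}},"rotation":{"type":"array","items":{"type":"number"}}}}},"gripper":{"type":"number"},"grip_force":{"type":"number"}},"required":["targets"]}

```bash
mkdir -p pics; cat > h.py <<'E'
import numpy as np, cv2
from workcell import r, imaging, job_done
from scipy.spatial.transform import Rotation as R
def pts(s):
    K=s["K"];d=s["depth"];v,u=np.mgrid[:480,:640]
    x=(u-K[0,2])/K[0,0]*d;y=(v-K[1,2])/K[1,1]*d
    P=np.stack([x,-y,-d,np.ones_like(d)],-1)@s["cam_to_world"].T
    return P[...,:3]
E
python3 - <<'E'
from h import *
ims=[]
for n in("side","top"):
    s=imaging.snapshot(n); np.savez(n+"0.npz",**s)
    cv2.imwrite(f"pics/{n}0.png",s["pixels"][...,::-1])
    P=pts(s);h=cv2.cvtColor(s["pixels"],cv2.COLOR_RGB2HSV)
    m=(h[...,0]>5)&(h[...,0]<22)&(h[...,1]>170)&(h[...,2]>120)&(s["depth"]>0)
    k,l,st,c=cv2.connectedComponentsWithStats(m.astype(np.uint8))
    for i in range(1,k):
        if st[i,4]>30:
            q=P[l==i]; print(n,st[i],c[i],np.median(q,0),q.min(0),q.max(0))
    print(s["K"],s["cam_to_world"])
st=r.get_state();print(st)
E
```

```text
side [306 179  22  17 328] [316.51829268 186.78658537] [0.5048494  0.09399792 0.20561811] [0.48359115 0.08759502 0.17463155] [0.52621672 0.10593355 0.22127   ]
side [  0 438 129  42 752] [ 61.93351064 460.79920213] [ 0.3020005  -0.50031911  0.26342553] [ 0.20040977 -0.50469166  0.25852037] [ 0.40255616 -0.49410115  0.26735573]
[[507.7756921    0.         317.2509953 ]
 [  0.         507.7756921  243.36777045]
 [  0.           0.           1.        ]] [[ 0.96035962 -0.23953358  0.14259405  0.67941356]
 [ 0.27858431  0.84304224 -0.4600767  -0.47064111]
 [-0.01000899  0.48156355  0.87635402  1.04238933]
 [ 0.          0.          0.          1.        ]]
[[444.23674543   0.         321.4930363 ]
 [  0.         444.23674543 237.00301504]
 [  0.           0.           1.        ]] [[-0.00327724  0.99624242 -0.08654651  0.42948979]
 [-0.99997658 -0.00274493  0.00626887 -0.00259196]
 [ 0.00600775  0.08656502  0.99622809  1.24600659]
 [ 0.          0.          0.          1.        ]]
{'t': 0.1, 'joint_pos': array([-1.15320947,  0.68990284, -0.19453462,  1.5662333 ,  0.15729635,
        0.90249909, -0.21509715]), 'dq': array([-0.0013605 , -0.00192004,  0.00048433, -0.0025265 ,  0.00138949,
        0.00016172, -0.00103771]), 'effort': array([-3.15791782e-03, -5.28497744e+01, -1.27146419e+00, -1.53836918e+01,
       -5.25627541e-02,  1.94468492e-03,  2.74097050e-05]), 'ee_pos': array([0.23384726, 0.57901216, 0.24899068]), 'ee_rot': array([-5.98983486e-01, -3.08374908e+00,  2.57294908e-03]), 'contact_force': array([-0.42266575,  0.49362131, -0.76773671]), 'wrist_torque': array([ 0.00064926,  0.030558  , -0.0320213 ]), 'finger_force': 0.0, 'width': 0.0881331072700318}
```

View pics/side0.png

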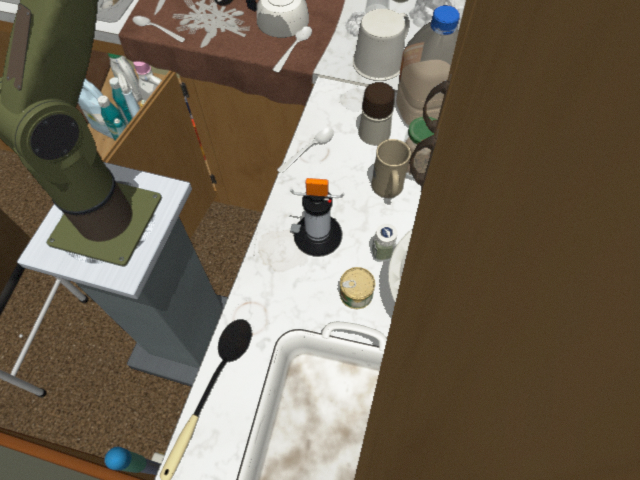

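View pics/top0.png

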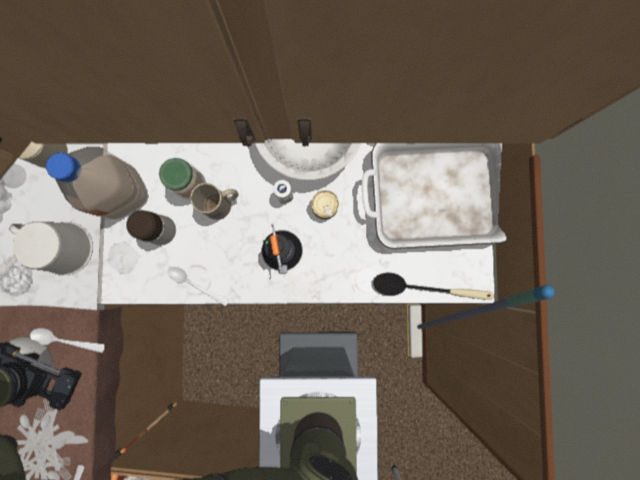

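The side view shows the orange grip at (317,187), with a hint of red near (331,201). In the top view the grip is at (275,246), with hooks at about (272,228) and (282,270), clear of the neighbouring objects. I'll zoom in on both for the dots.

```bash
python3 - <<'E'
from h import *
S={n:dict(np.load(n+"0.npz")) for n in("side","top")}
a=S["side"]["pixels"][165:260,280:355];b=S["top"]["pixels"][215:285,245:320]
f=lambda x:cv2.resize(x,(390,int(390*x.shape[0]/x.shape[1])),interpolation=cv2.INTER_CUBIC)
a,b=f(a),f(b);o=np.zeros((max(len(a),len(b)),780,3),np.uint8);o[:len(a),:390]=a;o[:len(b),390:]=b
cv2.imwrite("pics/z.png",o[...,::-1])
# ray tools: top-of-grip
s=S["top"];P=pts(s);h=cv2.cvtColor(s["pixels"],cv2.COLOR_RGB2HSV)
m=(h[...,0]<22)&(h[...,1]>150)&(h[...,2]>120);m[:215]=0;m[285:]=0;m[:,:245]=0;m[:,320:]=0
q=P[m];q=q[q[:,2]>.19];print(len(q),q.mean(0),cv2.minAreaRect((q[:,:2]*1000).astype(np.float32)), q[:,2].min(),q[:,2].max())
s=S["side"];P=pts(s);h=cv2.cvtColor(s["pixels"],cv2.COLOR_RGB2HSV)
sub=np.zeros(h.shape[:2],bool);sub[165:260,280:355]=1
red=sub&((h[...,0]<5)|(h[...,0]>172))&(h[...,1]>120)
gr=sub&(h[...,0]>40)&(h[...,0]<85)&(h[...,1]>100)
for n,m in(("red",red),("green",gr)):print(n,m.sum(),np.argwhere(m).mean(0)[::-1],np.median(P[m],0))
# collar/tube from tube points
Q=P[sub];Q=Q[(Q[:,2]>.145)&(Q[:,2]<.16)];print("collar",cv2.minEnclosingCircle((Q[:,:2]*1000).astype(np.float32)))
E
```

```text
121 [0.50004097 0.09941286 0.2241298 ] ((466.07098388671875, 61.94395446777344), (144.77389526367188, 32.446781158447266), 47.82152557373047) 0.19141356773935558 1.2460065850982414
red 14 [329.21428571 200.64285714] [0.53037257 0.10230194 0.15136459]
green 3 [313.33333333 206.66666667] [0.49764864 0.07652401 0.14666897]
collar ((504.3689880371094, 97.38874053955078), 32.48189926147461)
```

View pics/z.png

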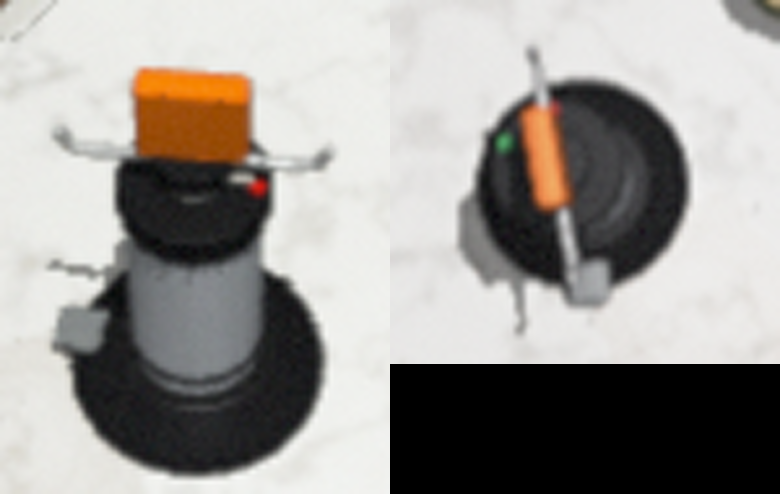

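The left crop shows the bar, with the white pointer next to the red dot on the collar's far (+x) side. The right crop shows the bar from about (540,105) to (555,208), the red dot at (556,108) and the green one at (504,142), so +y is the counter-clockwise side. Next, a precise measurement.

```bash
python3 - <<'E'
from h import *
def ray(s,uv,z):
    uv=np.atleast_2d(uv);K=s["K"];T=s["cam_to_world"]
    d=np.c_[(uv[:,0]-K[0,2])/K[0,0],-(uv[:,1]-K[1,2])/K[1,1],-np.ones(len(uv))]@T[:3,:3].T
    return T[:3,3]+d*((z-T[2,3])/d[:,2:])
s=dict(np.load("top0.npz"));h=cv2.cvtColor(s["pixels"],cv2.COLOR_RGB2HSV)
def comp(m):
    w=np.zeros_like(m);w[215:285,245:320]=m[215:285,245:320];return np.argwhere(w)[:,::-1].astype(float)
o=comp((h[...,0]>4)&(h[...,0]<22)&(h[...,1]>120)&(h[...,2]>120))
q=ray(s,o,.218);print(len(q),q.mean(0));print(cv2.minAreaRect((q[:,:2]*1000).astype(np.float32)))
w,v=np.linalg.eigh(np.cov(q[:,:2].T));print("ang",np.arctan(v[1,1]/v[0,1]))
for n,m in(("red",((h[...,0]<4)|(h[...,0]>172))&(h[...,1]>110)),("green",(h[...,0]>45)&(h[...,0]<85)&(h[...,1]>100))):
    c=comp(m);print(n,len(c),ray(s,c.mean(0),.152))
s2=dict(np.load("side0.npz"));h=cv2.cvtColor(s2["pixels"],cv2.COLOR_RGB2HSV)
w=np.zeros((480,640),bool);w[165:260,280:355]=1
P=pts(s2);m=w&(h[...,0]>4)&(h[...,0]<22)&(h[...,1]>150)&(P[...,2]>.214)
print(P[m].mean(0), ray(s2,np.argwhere(m)[:,::-1].mean(0),.218))
st=r.get_state();Rm=R.from_rotvec(st["ee_rot"]).as_matrix();print(Rm)
E
```

```text
131 [0.50116187 0.10002348 0.218     ]
((501.6755676269531, 100.03654479980469), (45.603511810302734, 15.72038459777832), 10.63257884979248)
ang 0.21280118637022322
red 3 [[0.52897776 0.10129101 0.152     ]]
green 9 [[0.51225089 0.12586165 0.152     ]]
[0.51225293 0.07290019 0.25251863] [[0.50549598 0.09602101 0.218     ]]
[[-9.27286066e-01  3.74353155e-01 -5.16735221e-04]
 [ 3.74353496e-01  9.27284746e-01 -1.56834381e-03]
 [-1.07953767e-04 -1.64774500e-03 -9.99998637e-01]]
```

Call:
send_rows --targets '[{"xyz": [-2,-2,-4],"rotation": [0,0,0.12]},{"xyz": [-6,-5,-6],"rotation": [0,0,0.26]},{"xyz": [-10,-8,-6],"rotation": [0,0,0.4]},{"xyz": [-14,-11.3,-6],"rotation": [0,0,0.54]},{"xyz": [-18,-14.5,-6],"rotation": [0,0,0.68]},{"xyz": [-22,-17.7,-6],"rotation": [0,0,0.82]},{"xyz": [-26,-21,-6],"rotation": [0,0,0.96]},{"xyz": [-29,-23.4,-6],"rotation": [0,0,1.1]}]' --gripper 0 --grip_force 30

```text
t: 0.9
ee_pos: [0.4158, 0.2518, 0.3097]
ee_rot: [-2.13, -2.31, 0.001]
contact_force: [0.6, 0.1, 0.3]
width: 0.0878
finger_force: 0.0
```

```bash
cat > g.py <<'E'
from h import *
import sys
def go(x,y,z,yaw):
    st=r.get_state();Rm=R.from_rotvec(st["ee_rot"])
    G=R.from_matrix([[np.cos(yaw),np.sin(yaw),0],[np.sin(yaw),-np.cos(yaw),0],[0,0,-1]])
    print("t",st["t"],"p",st["ee_pos"].round(4),"yaw",np.arctan2(*Rm.as_matrix()[[1,0],0]).round(3),"q",st["joint_pos"].round(2),"F",st["contact_force"].round(2),"T",st["wrist_torque"].round(2),"w",st["width"].round(4))
    print("xyz cm",(Rm.inv().apply(np.array([x,y,z])-st["ee_pos"])*100).round(2),"rot",(Rm.inv()*G).as_rotvec().round(3))
go(*map(float,sys.argv[1:]))
E
python3 g.py .5025 .0985 .28 .2
```

```text
Traceback (most recent call last):
  File "g.py", line 8, in <module>
    go(*map(float,sys.argv[1:]))
    ~~^^^^^^^^^^^^^^^^^^^^^^^^^^
  File "g.py", line 6, in go
    print("t",st["t"],"p",st["ee_pos"].round(4),"yaw",np.arctan2(*Rm.as_matrix()[[1,0],0]).round(3),"q",st["joint_pos"].round(2),"F",st["contact_force"].round(2),"T",st["wrist_torque"].round(2),"w",st["width"].round(4))
                                                                                                                                                                                                      ^^^^^^^^^^^^^^^^^
AttributeError: 'float' object has no attribute 'round'
```

```bash
sed -i 's/st\["width"\].round(4)/round(st["width"],4)/' g.py; python3 g.py .5025 .0985 .28 .2
```

```text
t 0.9 p [0.4158 0.2518 0.3097] yaw 1.652 q [-0.71  0.43  0.1   1.9  -0.06  0.82 -0.49] F [0.64 0.09 0.33] T [-0.06 -0.01 -0.02] w 0.0878
xyz cm [-15.98   7.4    2.97] rot [-0.     0.     1.452]
```

Call:
send_rows --targets '[{"xyz": [-3.5,1.6,0],"rotation": [0,0,0.14]},{"xyz": [-7,3.2,0],"rotation": [0,0,0.28]},{"xyz": [-10.5,4.9,0.5],"rotation": [0,0,0.42]},{"xyz": [-13,6,1],"rotation": [0,0,0.56]},{"xyz": [-15,7,2],"rotation": [0,0,0.7]},{"xyz": [-16,7.4,3],"rotation": [0,0,0.84]},{"xyz": [-16,7.4,3],"rotation": [0,0,0.98]},{"xyz": [-16,7.4,3],"rotation": [0,0,1.12]}]'

```text
t: 1.7
ee_pos: [0.5026, 0.1004, 0.2791]
ee_rot: [3.032, 0.824, -0.002]
contact_force: [0.8, -0.3, -0.2]
width: 0.0878
finger_force: 0.0
```

Call:
send_rows --targets '[{"xyz": [0,0,0],"rotation": [0,0,0.14]},{"xyz": [0,0,0],"rotation": [0,0,0.28]},{"xyz": [0,0,0],"rotation": [0,0,0.33]},{"xyz": [0,0,0],"rotation": [0,0,0.33]},{"xyz": [0,0,0],"rotation": [0,0,0.33]}]'

```text
t: 2.2
ee_pos: [0.5027, 0.1012, 0.2795]
ee_rot: [-3.124, -0.328, 0.001]
contact_force: [1.4, 0.8, -0.0]
width: 0.088
finger_force: 0.0
```

```bash
python3 g.py .5025 .0985 .197 .2; python3 - <<'E'
from h import *
s=imaging.snapshot("side")
cv2.imwrite("pics/s1.png",cv2.resize(s["pixels"][120:270,230:400],(680,600),interpolation=cv2.INTER_CUBIC)[...,::-1])
E
```

```text
t 2.2 p [0.5027 0.1012 0.2795] yaw 0.21 q [-0.61  0.55  0.52  1.88 -0.37  0.8  -1.25] F [ 1.39  0.75 -0.02] T [0.02 0.21 0.01] w 0.088
xyz cm [-0.07  0.26  8.25] rot [-0.     0.001  0.01 ]
```

View pics/s1.png

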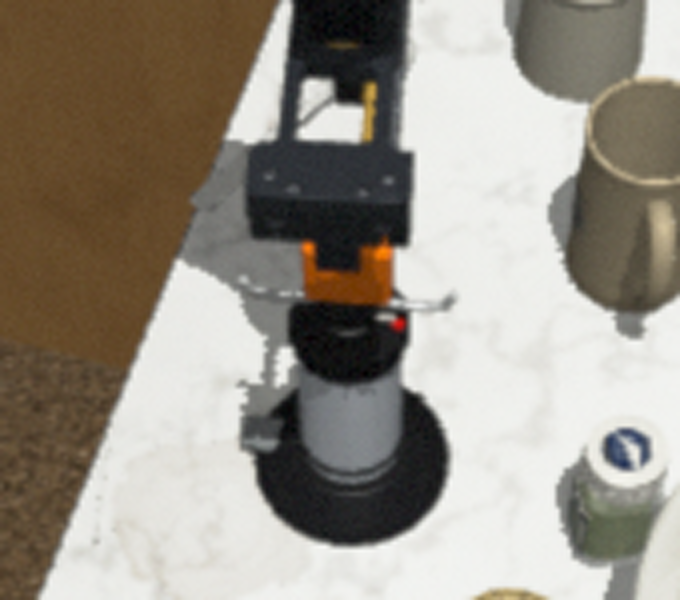

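The jaws straddle the bar: the near finger is at (338,255) and the bar centre at (348,270). I'll descend and close on it.

Call:
send_rows --targets '[{"xyz": [0,0.1,2],"rotation": [0,0,0.01]},{"xyz": [0,0.2,4],"rotation": [0,0,0.01]},{"xyz": [0,0.2,6],"rotation": [0,0,0.01]},{"xyz": [0,0.2,7.5],"rotation": [0,0,0.01]},{"xyz": [0,0.2,8.2],"rotation": [0,0,0.01]},{"xyz": [0,0.2,8.2],"rotation": [0,0,0.01]},{"xyz": [0,0.2,8.2],"rotation": [0,0,0.01]}]'

```text
t: 2.95
ee_pos: [0.5037, 0.099, 0.1982]
ee_rot: [-3.126, -0.31, -0.001]
contact_force: [0.7, 0.1, 0.0]
width: 0.0879
finger_force: 0.0
```

Call:
send_rows --targets '[{"xyz": [0,0,0],"rotation": [0,0,0]},{"xyz": [0,0,0],"rotation": [0,0,0]},{"xyz": [0,0,0],"rotation": [0,0,0]},{"xyz": [0,0,0],"rotation": [0,0,0]},{"xyz": [0,0,0],"rotation": [0,0,0]},{"xyz": [0,0,0],"rotation": [0,0,0]},{"xyz": [0,0,0],"rotation": [0,0,0]},{"xyz": [0,0,0],"rotation": [0,0,0]}]' --gripper 175 --grip_force 5

```text
t: 3.75
ee_pos: [0.5033, 0.0991, 0.1977]
ee_rot: [-3.126, -0.31, 0.0]
contact_force: [0.1, -0.0, 1.3]
width: 0.0279
finger_force: 0.0
```

```bash
python3 g.py .5025 .0985 .197 .2
```

```text
t 3.75 p [0.5033 0.0991 0.1977] yaw 0.198 q [-0.54  0.66  0.42  1.97 -0.47  0.6  -1.18] F [ 0.13 -0.02  1.27] T [-0.02  0.11 -0.02] w 0.0279
xyz cm [-0.09  0.04  0.07] rot [-0.     0.    -0.002]
```

Call:
send_rows --targets '[{"xyz": [0,0,0],"rotation": [0,0,0]},{"xyz": [0,0,0],"rotation": [0,0,0]},{"xyz": [0,0,0],"rotation": [0,0,0]},{"xyz": [0,0,0],"rotation": [0,0,0]},{"xyz": [0,0,0],"rotation": [0,0,0]},{"xyz": [0,0,0],"rotation": [0,0,0]},{"xyz": [0,0,0],"rotation": [0,0,0]},{"xyz": [0,0,0],"rotation": [0,0,0]}]' --gripper 255 --grip_force 8

```text
t: 4.55
ee_pos: [0.5032, 0.0996, 0.1977]
ee_rot: [-3.125, -0.311, 0.0]
contact_force: [-1.7, 4.4, 1.6]
width: 0.0138
finger_force: 8.0
```

```bash
python3 g.py .5025 .0985 .197 .2
```

```text
t 4.55 p [0.5032 0.0996 0.1977] yaw 0.198 q [-0.54  0.66  0.42  1.97 -0.47  0.6  -1.18] F [-1.67  4.4   1.63] T [ 0.88  0.34 -0.01] w 0.0138
xyz cm [-0.09  0.1   0.07] rot [-0.001  0.    -0.002]
```

Call:
send_rows --targets '[{"xyz": [0,-0.05,0],"rotation": [0,0,0]},{"xyz": [0,-0.05,0],"rotation": [0,0,0]},{"xyz": [0,-0.05,0],"rotation": [0,0,-0.04]},{"xyz": [0,-0.05,0],"rotation": [0,0,-0.08]},{"xyz": [0,-0.05,0],"rotation": [0,0,-0.14]},{"xyz": [0,-0.05,0],"rotation": [0,0,-0.2]},{"xyz": [0,-0.05,0],"rotation": [0,0,-0.26]},{"xyz": [0,-0.05,0],"rotation": [0,0,-0.3]}]' --grip_force 12

```text
t: 5.35
ee_pos: [0.5032, 0.0997, 0.1977]
ee_rot: [-3.043, -0.779, -0.0]
contact_force: [-1.1, 4.6, 0.9]
width: 0.014
finger_force: 12.0
```

```bash
python3 g.py .503 .0999 .1977 1.2
```

```text
t 5.35 p [0.5032 0.0997 0.1977] yaw 0.501 q [-0.49  0.65  0.34  1.97 -0.37  0.58 -0.97] F [-1.09  4.56  0.93] T [ 0.94  0.43 -0.02] w 0.014
xyz cm [-0.01 -0.02  0.  ] rot [-0.    -0.    -0.699]
```

Call:
send_rows --targets '[{"xyz": [0.04,-0.07,0],"rotation": [0,0,-0.06]},{"xyz": [0.04,-0.07,0],"rotation": [0,0,-0.15]},{"xyz": [0.04,-0.07,0],"rotation": [0,0,-0.25]},{"xyz": [0.04,-0.07,0],"rotation": [0,0,-0.35]},{"xyz": [0.04,-0.07,0],"rotation": [0,0,-0.45]},{"xyz": [0.04,-0.07,0],"rotation": [0,0,-0.55]},{"xyz": [0.04,-0.07,0],"rotation": [0,0,-0.63]},{"xyz": [0.04,-0.07,0],"rotation": [0,0,-0.68]}]'

```text
t: 6.15
ee_pos: [0.5031, 0.1001, 0.1977]
ee_rot: [2.609, 1.75, -0.0]
contact_force: [-1.2, 3.0, 2.6]
width: 0.0139
finger_force: 12.0
```

Call:
send_rows --targets '[{"xyz": [0,0,0],"rotation": [0,0,0]},{"xyz": [0,0,0],"rotation": [0,0,0]}]' --grip_force 22

```text
t: 6.35
ee_pos: [0.5031, 0.1001, 0.1977]
ee_rot: [2.613, 1.744, -0.0]
contact_force: [-2.7, 2.3, 2.4]
width: 0.0138
finger_force: 22.0
```

```bash
python3 g.py .503 .0999 .1977 1.18
python3 - <<'E'
from h import *
s=imaging.snapshot("side")
cv2.imwrite("pics/s2.png",cv2.resize(s["pixels"][120:270,230:400],(680,600),interpolation=cv2.INTER_CUBIC)[...,::-1])
E
```

```text
t 6.35 p [0.5031 0.1001 0.1977] yaw 1.177 q [-0.37  0.63  0.14  1.97 -0.15  0.56 -0.52] F [-2.72  2.25  2.36] T [ 0.57  0.53 -0.  ] w 0.0138
xyz cm [-0.02 -0.01 -0.  ] rot [-0.     0.    -0.003]
```

View pics/s2.png

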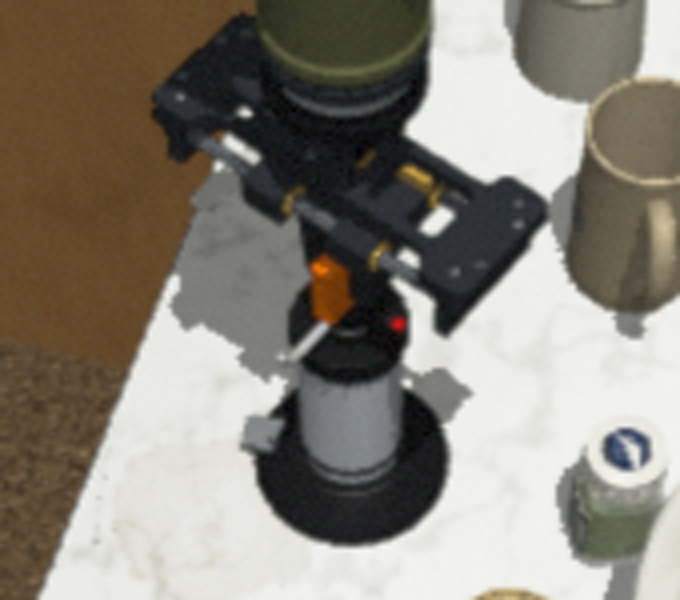

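The section has turned: the near hook now points towards the camera at (305,345), and the red dot at (398,324) is exposed. Now I'll lift gently, well short of 50 mm.

Call:
send_rows --targets '[{"xyz": [0,0,-0.1],"rotation": [0,0,0]},{"xyz": [0,0,-0.3],"rotation": [0,0,0]},{"xyz": [0,0,-0.6],"rotation": [0,0,0]},{"xyz": [0,0,-0.9],"rotation": [0,0,0]},{"xyz": [0,0,-1.2],"rotation": [0,0,0]},{"xyz": [0,0,-1.5],"rotation": [0,0,0]}]'

```text
t: 7.0
ee_pos: [0.5031, 0.1002, 0.2129]
ee_rot: [-2.612, -1.745, 0.001]
contact_force: [-1.4, 1.8, -4.0]
width: 0.014
finger_force: 22.0
```

```bash
python3 g.py .5031 .1001 .2427 1.18
```

```text
t 7.0 p [0.5031 0.1002 0.2129] yaw 1.178 q [-0.38  0.6   0.15  1.95 -0.15  0.6  -0.53] F [-1.4   1.77 -4.  ] T [0.43 0.33 0.02] w 0.014
xyz cm [-0.01  0.01 -2.98] rot [-0.     0.    -0.002]
```

Sliding free: weight plus drag reads about 4 N. Continuing to 45 mm.

Call:
send_rows --targets '[{"xyz": [0,0,-0.4],"rotation": [0,0,0]},{"xyz": [0,0,-0.8],"rotation": [0,0,0]},{"xyz": [0,0,-1.2],"rotation": [0,0,0]},{"xyz": [0,0,-1.6],"rotation": [0,0,0]},{"xyz": [0,0,-2.0],"rotation": [0,0,0]},{"xyz": [0,0,-2.4],"rotation": [0,0,0]},{"xyz": [0,0,-2.7],"rotation": [0,0,0]},{"xyz": [0,0,-3.0],"rotation": [0,0,0]}]'

```text
t: 7.8
ee_pos: [0.5031, 0.1003, 0.243]
ee_rot: [-2.612, -1.745, 0.0]
contact_force: [-2.1, 1.2, -3.6]
width: 0.0136
finger_force: 22.0
```

Call:
send_rows --targets '[{"xyz": [0,0,-0.1],"rotation": [0,0,0]},{"xyz": [0,0,-0.2],"rotation": [0,0,0]},{"xyz": [0,0,-0.3],"rotation": [0,0,0]}]'

```text
t: 8.1
ee_pos: [0.5032, 0.1003, 0.2457]
ee_rot: [-2.612, -1.745, 0.0]
contact_force: [-2.0, 1.6, -3.4]
width: 0.014
finger_force: 22.0
```

Call:
send_rows --targets '[{"xyz": [0,0,-0.1],"rotation": [0,0,0]},{"xyz": [0,0,-0.2],"rotation": [0,0,0]},{"xyz": [0,0,-0.3],"rotation": [0,0,0]},{"xyz": [0,0,-0.3],"rotation": [0,0,0]}]'

```text
t: 8.5
ee_pos: [0.5032, 0.1003, 0.2489]
ee_rot: [-2.612, -1.745, -0.0]
contact_force: [-2.5, 1.7, -2.6]
width: 0.0138
finger_force: 22.0
```

Call:
send_rows --targets '[{"xyz": [0,0,-0.1],"rotation": [0,0,0]},{"xyz": [0,0,-0.2],"rotation": [0,0,0]},{"xyz": [0,0,-0.2],"rotation": [0,0,0]}]'

```text
t: 8.8
ee_pos: [0.5032, 0.1004, 0.2508]
ee_rot: [-2.612, -1.745, -0.0]
contact_force: [-2.5, 0.9, -3.0]
width: 0.0139
finger_force: 22.0
```

Call:
send_rows --targets '[{"xyz": [0,0,-0.1],"rotation": [0,0,0]},{"xyz": [0,0,-0.2],"rotation": [0,0,0]},{"xyz": [0,0,-0.2],"rotation": [0,0,0]}]'

```text
t: 9.1
ee_pos: [0.5033, 0.1004, 0.2529]
ee_rot: [-2.612, -1.745, -0.0]
contact_force: [-2.9, 1.6, -2.4]
width: 0.0137
finger_force: 22.0
```

Call:
send_rows --targets '[{"xyz": [0,0,-0.1],"rotation": [0,0,0]},{"xyz": [0,0,-0.2],"rotation": [0,0,0]},{"xyz": [0,0,-0.2],"rotation": [0,0,0]}]'

```text
t: 9.4
ee_pos: [0.5032, 0.1004, 0.2549]
ee_rot: [-2.612, -1.745, -0.0]
contact_force: [-3.1, 1.3, -1.8]
width: 0.0138
finger_force: 22.0
```

Call:
send_rows --targets '[{"xyz": [0,0,-0.1],"rotation": [0,0,0]},{"xyz": [0,0,-0.2],"rotation": [0,0,0]},{"xyz": [0,0,-0.25],"rotation": [0,0,0]}]'

```text
t: 9.7
ee_pos: [0.5032, 0.1004, 0.2573]
ee_rot: [-2.612, -1.745, 0.0]
contact_force: [-2.3, 0.8, -4.8]
width: 0.0136
finger_force: 22.0
```

Call:
send_rows --targets '[{"xyz": [0,0,-0.1],"rotation": [0,0,0]},{"xyz": [0,0,-0.15],"rotation": [0,0,0]},{"xyz": [0,0,-0.15],"rotation": [0,0,0]}]'

```text
t: 10.0
ee_pos: [0.5032, 0.1004, 0.2588]
ee_rot: [-2.612, -1.745, -0.0]
contact_force: [-3.4, 1.8, -3.0]
width: 0.014
finger_force: 22.0
```

Not there yet (noise is about ±1.5 N). Continuing in 2.5 mm steps.

Call:
send_rows --targets '[{"xyz": [0,0,-0.1],"rotation": [0,0,0]},{"xyz": [0,0,-0.2],"rotation": [0,0,0]},{"xyz": [0,0,-0.25],"rotation": [0,0,0]}]'

```text
t: 10.3
ee_pos: [0.5032, 0.1004, 0.2613]
ee_rot: [-2.612, -1.745, -0.0]
contact_force: [-2.6, 1.2, -3.5]
width: 0.0139
finger_force: 22.0
```

Call:
send_rows --targets '[{"xyz": [0,0,-0.1],"rotation": [0,0,0]},{"xyz": [0,0,-0.2],"rotation": [0,0,0]},{"xyz": [0,0,-0.25],"rotation": [0,0,0]}]'

```text
t: 10.6
ee_pos: [0.5032, 0.1004, 0.2638]
ee_rot: [-2.612, -1.745, -0.0]
contact_force: [-2.7, 1.2, -4.1]
width: 0.0141
finger_force: 22.0
```

Call:
send_rows --targets '[{"xyz": [0,0,-0.1],"rotation": [0,0,0]},{"xyz": [0,0,-0.2],"rotation": [0,0,0]},{"xyz": [0,0,-0.25],"rotation": [0,0,0]}]'

```text
t: 10.9
ee_pos: [0.5032, 0.1004, 0.2663]
ee_rot: [-2.612, -1.745, -0.0]
contact_force: [-2.8, 1.3, -2.9]
width: 0.0136
finger_force: 22.0
```

Call:
send_rows --targets '[{"xyz": [0,0,-0.1],"rotation": [0,0,0]},{"xyz": [0,0,-0.2],"rotation": [0,0,0]},{"xyz": [0,0,-0.25],"rotation": [0,0,0]}]'

```text
t: 11.2
ee_pos: [0.5032, 0.1004, 0.2688]
ee_rot: [-2.612, -1.745, -0.0]
contact_force: [-2.9, 1.4, -3.8]
width: 0.0137
finger_force: 22.0
```

Call:
send_rows --targets '[{"xyz": [0,0,-0.1],"rotation": [0,0,0]},{"xyz": [0,0,-0.2],"rotation": [0,0,0]},{"xyz": [0,0,-0.25],"rotation": [0,0,0]}]'

```text
t: 11.5
ee_pos: [0.5032, 0.1003, 0.2713]
ee_rot: [-2.612, -1.745, -0.0]
contact_force: [-2.5, 1.6, -3.7]
width: 0.0138
finger_force: 22.0
```

Call:
send_rows --targets '[{"xyz": [0,0,-0.1],"rotation": [0,0,0]},{"xyz": [0,0,-0.2],"rotation": [0,0,0]},{"xyz": [0,0,-0.25],"rotation": [0,0,0]}]'

```text
t: 11.8
ee_pos: [0.5032, 0.1004, 0.2737]
ee_rot: [-2.612, -1.745, 0.0]
contact_force: [-2.6, 1.0, -6.2]
width: 0.0139
finger_force: 22.0
```

Call:
send_rows --targets '[{"xyz": [0,0,-0.1],"rotation": [0,0,0]},{"xyz": [0,0,-0.1],"rotation": [0,0,0]}]'

```text
t: 12.0
ee_pos: [0.5032, 0.1004, 0.2746]
ee_rot: [-2.612, -1.745, 0.0]
contact_force: [-2.0, 0.9, -5.9]
width: 0.0136
finger_force: 22.0
```

```bash
python3 g.py .5031 .1001 .2737 .15
```

```text
t 12.0 p [0.5032 0.1004 0.2746] yaw 1.178 q [-0.4   0.51  0.18  1.88 -0.13  0.76 -0.55] F [-2.    0.91 -5.9 ] T [0.18 0.58 0.02] w 0.0136
xyz cm [-0.03  0.    0.09] rot [-0.     0.     1.028]
```

Call:
send_rows --targets '[{"xyz": [0,0,-0.1],"rotation": [0,0,0]},{"xyz": [0,0,-0.1],"rotation": [0,0,0]}]'

```text
t: 12.2
ee_pos: [0.5031, 0.1004, 0.2755]
ee_rot: [-2.612, -1.745, 0.001]
contact_force: [-2.0, 1.0, -8.8]
width: 0.0142
finger_force: 22.0
```

The stop is felt: 5 N above baseline, so about 2 mm past first touch and mid-slot. I'll twist back carefully.

Call:
send_rows --targets '[{"xyz": [0,0,0],"rotation": [0,0,0.05]},{"xyz": [0,0,0],"rotation": [0,0,0.12]},{"xyz": [0,0,0],"rotation": [0,0,0.2]},{"xyz": [0,0,0],"rotation": [0,0,0.26]},{"xyz": [0,0,0],"rotation": [0,0,0.3]},{"xyz": [0,0,0],"rotation": [0,0,0.33]}]'

```text
t: 12.8
ee_pos: [0.5031, 0.1004, 0.2755]
ee_rot: [2.864, 1.291, -0.001]
contact_force: [-0.8, 0.9, -10.3]
width: 0.0135
finger_force: 22.0
```

```bash
python3 g.py .5031 .1004 .2755 .17
```

```text
t 12.8 p [0.5031 0.1004 0.2755] yaw 0.847 q [-0.46  0.52  0.28  1.88 -0.2   0.77 -0.8 ] F [ -0.78   0.86 -10.32] T [0.18 0.42 0.07] w 0.0135
xyz cm [-0. -0. -0.] rot [0.    0.    0.677]
```

Call:
send_rows --targets '[{"xyz": [0,0,0],"rotation": [0,0,0.03]},{"xyz": [0,0,0],"rotation": [0,0,0.05]}]'

```text
t: 13.0
ee_pos: [0.5032, 0.1004, 0.2755]
ee_rot: [-2.896, -1.218, 0.0]
contact_force: [-0.9, 1.2, -10.8]
width: 0.0143
finger_force: 22.0
```

```bash
python3 g.py .5031 .1004 .2755 .17
```

```text
t 13.0 p [0.5032 0.1004 0.2755] yaw 0.797 q [-0.47  0.52  0.29  1.88 -0.21  0.77 -0.84] F [ -0.94   1.24 -10.8 ] T [0.16 0.38 0.02] w 0.0143
xyz cm [-0.   -0.01  0.  ] rot [-0.     0.     0.627]
```

No torque, so it has passed the 0.74 rad wall into the slot. Continuing.

Call:
send_rows --targets '[{"xyz": [0,0,0],"rotation": [0,0,0.08]},{"xyz": [0,0,0],"rotation": [0,0,0.16]},{"xyz": [0,0,0],"rotation": [0,0,0.24]},{"xyz": [0,0,0],"rotation": [0,0,0.32]},{"xyz": [0,0,0],"rotation": [0,0,0.4]},{"xyz": [0,0,0],"rotation": [0,0,0.48]},{"xyz": [0,0,0],"rotation": [0,0,0.55]},{"xyz": [0,0,0],"rotation": [0,0,0.6]}]'

```text
t: 13.8
ee_pos: [0.5032, 0.1003, 0.2757]
ee_rot: [3.126, 0.306, -0.0]
contact_force: [-1.4, 0.3, -11.2]
width: 0.0139
finger_force: 22.0
```

Call:
send_rows --targets '[{"xyz": [0,0,0],"rotation": [0,0,0.02]},{"xyz": [0,0,0],"rotation": [0,0,0.03]}]'

```text
t: 14.0
ee_pos: [0.5033, 0.1003, 0.2757]
ee_rot: [3.13, 0.263, 0.0]
contact_force: [-0.9, -0.5, -11.4]
width: 0.0137
finger_force: 22.0
```

```bash
python3 g.py .5031 .1004 .2755 .17
python3 - <<'E'
from h import *
s=imaging.snapshot("side")
cv2.imwrite("pics/s3.png",cv2.resize(s["pixels"][120:270,230:400],(680,600),interpolation=cv2.INTER_CUBIC)[...,::-1])
E
```

```text
t 14.0 p [0.5033 0.1003 0.2757] yaw 0.168 q [-0.59  0.55  0.49  1.89 -0.35  0.79 -1.31] F [ -0.94  -0.54 -11.39] T [0.02 0.43 0.02] w 0.0137
xyz cm [-0.01 -0.02  0.02] rot [ 0.     0.    -0.002]
```

View pics/s3.png

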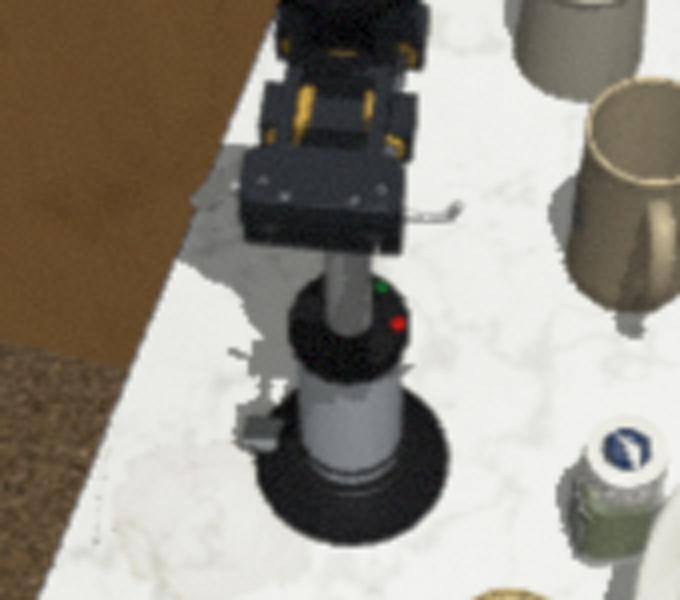

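The section is raised and turned back: the far hook at (455,210) points along the red dot's side (398,324). Before opening, I'll lower it gently until the slot floor bears it, so it won't drop.

Call:
send_rows --targets '[{"xyz": [0,0,0.1],"rotation": [0,0,0]},{"xyz": [0,0,0.2],"rotation": [0,0,0]},{"xyz": [0,0,0.3],"rotation": [0,0,0]},{"xyz": [0,0,0.3],"rotation": [0,0,0]}]'

```text
t: 14.45
ee_pos: [0.5034, 0.1002, 0.2731]
ee_rot: [-3.13, -0.263, -0.001]
contact_force: [-2.9, -0.1, -3.2]
width: 0.0138
finger_force: 22.0
```

Call:
send_rows --targets '[{"xyz": [0,0,0.05],"rotation": [0,0,0]},{"xyz": [0,0,0.1],"rotation": [0,0,0]},{"xyz": [0,0,0.1],"rotation": [0,0,0]}]'

```text
t: 14.75
ee_pos: [0.5034, 0.1003, 0.2719]
ee_rot: [-3.13, -0.263, -0.001]
contact_force: [-2.9, -0.6, -2.1]
width: 0.0137
finger_force: 22.0
```

Call:
send_rows --targets '[{"xyz": [0,0,0.05],"rotation": [0,0,0]},{"xyz": [0,0,0.05],"rotation": [0,0,0]}]'

```text
t: 14.95
ee_pos: [0.5034, 0.1003, 0.2712]
ee_rot: [3.131, 0.263, 0.0]
contact_force: [-2.7, 0.5, -1.6]
width: 0.0138
finger_force: 22.0
```

Call:
send_rows --targets '[{"xyz": [0,0,0.05],"rotation": [0,0,0]},{"xyz": [0,0,0.05],"rotation": [0,0,0]}]'

```text
t: 15.15
ee_pos: [0.5035, 0.1003, 0.271]
ee_rot: [-3.13, -0.263, -0.001]
contact_force: [-2.9, -1.6, 1.2]
width: 0.0136
finger_force: 22.0
```

It's resting on the slot floor. Release and back off straight up.

Call:
send_rows --targets '[{"xyz": [0,0,0],"rotation": [0,0,0]},{"xyz": [0,0,0],"rotation": [0,0,0]}]' --grip_force 5

```text
t: 15.35
ee_pos: [0.5035, 0.1003, 0.271]
ee_rot: [-3.13, -0.263, -0.001]
contact_force: [-3.2, 0.3, 2.8]
width: 0.0139
finger_force: 5.0
```

Call:
send_rows --targets '[{"xyz": [0,0,0],"rotation": [0,0,0]},{"xyz": [0,0,0],"rotation": [0,0,0]},{"xyz": [0,0,0],"rotation": [0,0,0]},{"xyz": [0,0,0],"rotation": [0,0,0]},{"xyz": [0,0,0],"rotation": [0,0,0]},{"xyz": [0,0,0],"rotation": [0,0,0]},{"xyz": [0,0,0],"rotation": [0,0,0]}]' --gripper 0

```text
t: 16.05
ee_pos: [0.5033, 0.1004, 0.2707]
ee_rot: [-3.131, -0.263, -0.0]
contact_force: [-0.6, 0.0, 0.9]
width: 0.068
finger_force: 0.0
```

Call:
send_rows --targets '[{"xyz": [0,0,-1],"rotation": [0,0,0]},{"xyz": [0,0,-3],"rotation": [0,0,0]},{"xyz": [0,0,-5],"rotation": [0,0,0]},{"xyz": [0,0,-7],"rotation": [0,0,0]},{"xyz": [0,0,-8],"rotation": [0,0,0]},{"xyz": [0,0,-8],"rotation": [0,0,0]},{"xyz": [0,0,-8],"rotation": [0,0,0]}]'

```text
t: 16.75
ee_pos: [0.5029, 0.1005, 0.3504]
ee_rot: [-3.13, -0.264, 0.001]
contact_force: [-1.1, 0.3, -0.8]
width: 0.0882
finger_force: 0.0
```

```bash
python3 g.py .5031 .1004 .2755 .17
python3 - <<'E'
from h import *
s=imaging.snapshot("side")
cv2.imwrite("pics/s4.png",cv2.resize(s["pixels"][120:270,230:400],(680,600),interpolation=cv2.INTER_CUBIC)[...,::-1])
E
```

```text
t 16.75 p [0.5029 0.1005 0.3504] yaw 0.168 q [-0.63  0.46  0.55  1.78 -0.28  0.98 -1.38] F [-1.06  0.33 -0.8 ] T [0.   0.14 0.05] w 0.0882
xyz cm [0.02 0.01 7.49] rot [-0.     0.001 -0.002]
```

View pics/s4.png

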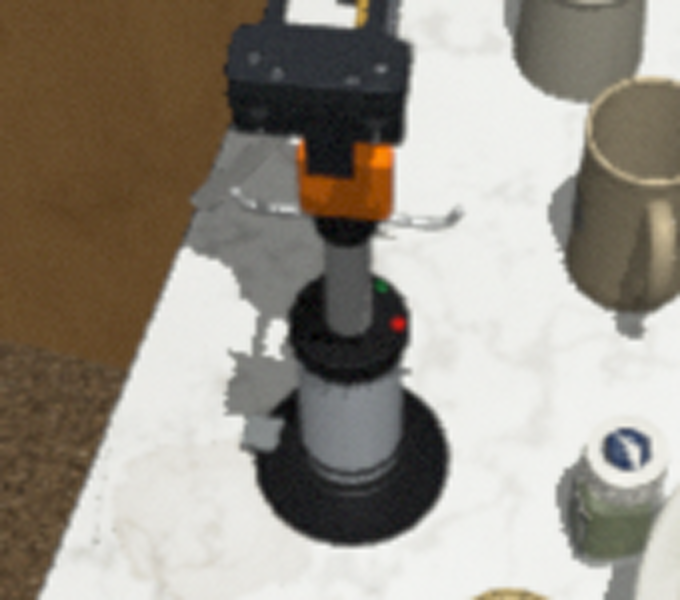

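The section stays up with the grip at (347,180), the hooks lie along the red-dot line, and the gripper is clear. Handing in.

```bash
python3 -c "from h import *; print(job_done())"
```

```text
the job is handed in; nothing more can be done
None
```

The stand is raised about 73 mm, twisted back towards the red dot and resting in its upper slot, with the gripper released and clear; I handed the job in at about 17 s, but no verdict came back.

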